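Weigh the large pump rotor on the sprung hook balance

TASK

Weigh the larger of the two pump rotors: pick it up by the black grip on its lifting bow and hang the bow on the hook of the spring balance. Lower it gently until the spring carries it - never drop it onto the hook or force the hook down to its bottom stop - then let go, back off and wait until the hook and rotor have settled, hanging still and clear of everything. Leave the smaller rotor where it stands.

Things in the scene. Friction and masses are not known exactly. Their poses are not given: they have to be found in the camera images.
- large_rotor_grip (a point): Centre of larger rotor's black grip (14 x, 24 y, 40 z mm), 132 mm above its underside. Aluminium drum 84 mm wide, 30 high, hub to 45; 0.4-0.6 kg. Its steel bow (8 mm bar, y-z plane) has legs at y +-30 mm, from 79 mm up sloping 45 deg to a peak under the grip, inside at 103 mm: the opening, seen along x, is 45-103 mm up. Grip across y: fingers then clear the hook. Either way round. z up.
- small_rotor_grip (a point): Centre of the black grip (12 x 20 x 34 mm) of the smaller rotor, to be left alone: same form and axes, drum 54 mm across, 122 mm high overall, this point 105 mm above its underside.
- hook_seat (a point): Bar centre at the lowest point of the balance's hook (8 mm bar), 200 mm up unloaded; moves with the hook. Hook points to -x of this frame, z up. Tip ends 24 mm in front, top 22 mm above this point; 30 mm behind, the bar runs level, top 24 mm above. Spring tube 69 mm behind; fixed dark column (70 wide, 248 high) 105 mm behind. Once hung, the large rotor's grip centre is 34 mm above this point.
- hook (a joint): How far the hook has dipped on its spring, in m: 0 unloaded, 0.07 at the bottom stop. Spring 150 N/m with 0.3 N preload; the hanging large rotor takes it to about 0.024 to 0.037. Lightly damped: after a change of load it bobs for about 2 s (period 0.4 s).
There are look-alikes about, which are no part of the job. Leave any orange look-alike of the part that bears hook_seat alone.

How it is judged:
At the end, for the whole second after the job is handed in: The large rotor hangs by its bow in the hook's curve: its grip within 20 mm horizontally of the hook seat and 24 to 44 mm above it, within 0.2 rad of upright; the hook has dipped between 15 and 50 mm and is settled (under 20 mm/s), the rotor still (under 40 mm/s) (horizontal distance between large_rotor_grip and hook_seat below 0.02 m and z of large_rotor_grip in the frame of hook_seat between 0.024 and 0.044 m and angle between large_rotor_grip's own z axis and vertical below 0.2 rad and value of joint hook between 0.015 and 0.05 m and velocity of joint hook between -0.02 and 0.02 m/s and linear speed of large_rotor below 0.04 m/s); the robot touches nothing.
It fails at once if The rotor is dropped onto the hook: the hook dips faster than 0.28 m/s (velocity of joint hook above 0.28 m/s).
It fails at once if The hook is forced down to its bottom stop (dip over 66 mm) (value of joint hook above 0.066 m).
It fails at once if The smaller rotor is shifted by more than 30 mm or lifted (distance of small_rotor_grip from where it was at the start of the episode above 0.03 m).
It also fails if it takes over 45 s, if anything falls off the work surface, if the arm or the gripper's body presses on something with over 40 N, if the wrist force passes 120 N, or if a joint passes its speed limit or range.

ROBOT

A 6-joint arm with a two-finger parallel gripper is mounted at the origin on the work surface. World frame = base frame: x ahead of the robot, y to its left, z up, the work surface at z = 0. Lengths are in m, angles in rad, forces in N, time in s.
With the tool pointing down it reaches from about 0.375 to 0.975 m from the base axis. Payload 3.8 kg.
Tool frame: the origin (TCP) lies midway between the tips of the shut fingers; the grasp point (between the pads) lies 19 mm behind it; z points along the fingers, y is the direction in which the jaws open and shut (so a half turn about z gives the same grasp; the last joint's range is limited). The gripper opens to 85 mm and grips with 20 to 120 N. Pads are 22 mm wide; open, the fingers measure 114 mm over their backs; the gripper's body (76 mm by 85 mm) begins 54 mm behind the grasp point. The pads swing forward as they close: fully open they stand 13 mm farther back than shut.
Start: joints at [-1.158, 0.264, 1.604, -0, 1.274, -0.037], TCP at [0.293, -0.608, 0.231] pointing down, gripper open.
Joint ranges: [-2.63, 2.63], [-0.94, 2.18], [0.31, 2.57], [-1.31, 4.45], [0, 2.66], [-2.55, 2.55]. Speed limits (rad/s): [2.57, 2.57, 3.14, 3.14, 3.14, 3.14].

INTERFACE

Orientations are given as a rotation vector (axis times angle).
In Python, from workcell import bot gives the robot as it stands.
- The arm moves only by the tool arm_command, never from a script. Its argument "targets" is text: rows parted by semicolons, each of 7 numbers parted by spaces: the shift along the tool's x, y, z in mm, then the turn, a rotation vector about the tool's x, y, z in degrees, then the opening, from 0 (shut) to 1 (fully open). A call has 1 to 10 rows; each row is the pose to reach, as a shift and turn from the pose commanded when the call began, along the tool's axes at that moment; what a row does not reach only later rows make up. A row lasts 1/12 s, in which the tool goes at most 41.7 mm and 7.16 degrees, less where a joint would pass 70% of its speed; a pose out of reach is approached as far as the arm can. A call with a gripper value outside its range is refused whole. The fingers move at their own pace and stop on an object; "newtons" is the grip in N (left out, the last holds). Time passes only in rows, so rows that repeat a pose let the fingers close. It gives the time, the measured TCP pose, the force and the opening at its end, in the units of the state.
- bot.read_state(): the state, without advancing time (a new reading comes with each control period).
- bot.read_camera(name): name is "scene" or "top" or "wrist"; returns (picture, depth): 384x512x3 uint8, blue, green, red; 384x512 float32, m along the optical axis (not along the pixel's ray), 0 where there is no reading.
- bot.camera_params(name): a dict with "fov_y" (degrees; the focal length in pixels is half the picture's height over the tangent of half this angle, whatever the lens; pixels are square), "cx", "cy" (the principal point, pixels), "xyz" and "rotation" of the camera in the world; the wrist camera has in their place "T_tool_cam" (4x4, takes a point from camera to tool coordinates, whose origin is the TCP and whose axes are the flange's). Camera axes: x right, y up, looking along -z (the intrinsics and any distortion apply to the point x, -y, -z); pixel columns grow to the right and rows downward; lengths in m; the calibration is good to about 2 mm. A picture is of the moment at which its call begins: read the wrist's pose just before it. camera_params takes no time and is no camera call.
- bot.finish_job(): hands the job in, once; it reports no verdict.
The state is a dict: "time": time; "q": joint angles; "joint_vel": joint speeds; "joint_torque": joint torques, N m; "tool_pos": TCP position; "tcp_rot": TCP orientation; "wrist_force": force on the tool from outside, world axes, zero at the start; "torque": the same for the moment, N m; "width": opening from 0.0 (shut) to 1.0 (fully open).
Only numpy, scipy, OpenCV 4.12 (cv2) and the standard library are available. Lean on these libraries where they do the work, as an engineer would, in place of code of your own. Each camera call takes 0.05 s, during which the arm holds its last target.

## Working session

There is one attempt and no reset: what is moved stays moved. The work goes in short steps, Python scripts to look and compute and a tool call to move; the robot and the scene stay as the last step left them, time stands still between calls to the robot, and variables do not carry over. Pictures are saved under pics/ and viewed, and the job is handed in when it is done.

Besides the shell and the picture viewer there is one more tool, called after ">>>" as a command line: name --argument value ..., lists and objects as JSON in quotes. arm_command: Moves the arm, as the interface text tells. Its arguments: {"type":"object","properties":{"targets":{"type":"string"},"newtons":{"type":"number"}},"required":["targets"]}

```bash
mkdir -p pics; ls
python3 - <<'E'
from workcell import bot
import cv2,numpy as np
print(bot.read_state())
for n in ["scene","top"]:
    p,d=bot.read_camera(n); cv2.imwrite(f"pics/{n}0.png",p); np.save(f"{n}0.npy",d); print(n,bot.camera_params(n),(d==0).mean())
print(bot.camera_params("wrist"))
E
```

```text
pics
{'time': 0.0, 'q': array([-1.15790741e+00,  2.64741520e-01,  1.60541313e+00,  4.58978352e-05,
        1.27372735e+00, -3.68907199e-02]), 'joint_vel': array([ 8.88604687e-04, -7.44159068e-05,  8.19322636e-04, -2.74817138e-05,
        6.47303543e-04,  6.12117216e-04]), 'joint_torque': array([-4.14873784e-04, -5.15111017e+01, -3.67312896e+01,  1.97238330e-05,
        1.28268194e-02,  4.46629315e-05]), 'tool_pos': array([ 0.29318044, -0.60716152,  0.22994876]), 'tcp_rot': array([-3.06028751e+00, -7.00047874e-01,  6.03955210e-04]), 'wrist_force': array([ 0.15625507,  0.43851101, -0.08338602]), 'torque': array([-0.02031097, -0.05550985, -0.00372154]), 'width': 0.9978608306202146}
scene {'fov_y': 53.07286522399939, 'cx': 256.47352558444874, 'cy': 189.5807563444473, 'xyz': array([ 1.01010595, -0.38996764,  0.80698406]), 'rotation': array([0.68437782, 0.33691451, 0.81742626])} 0.0039825439453125
top {'fov_y': 54.72960903241775, 'cx': 258.6285685112581, 'cy': 188.6448940196773, 'xyz': array([0.45763777, 0.01775296, 1.10835789]), 'rotation': array([ 0.0783795 , -0.08582764, -1.59103461])} 0.0040130615234375
{'fov_y': 70.492427374763, 'cx': 257.493832684124, 'cy': 188.26993627055393, 'T_tool_cam': array([[ 7.76715862e-05,  9.60504368e-01,  2.78264898e-01,
         7.08744145e-02],
       [ 9.99998335e-01,  4.32745536e-04, -1.77286261e-03,
        -7.95937156e-04],
       [-1.82326018e-03,  2.78264573e-01, -9.60502735e-01,
        -1.41212269e-01],
       [ 0.00000000e+00,  0.00000000e+00,  0.00000000e+00,
         1.00000000e+00]])}
```

View pics/scene0.png

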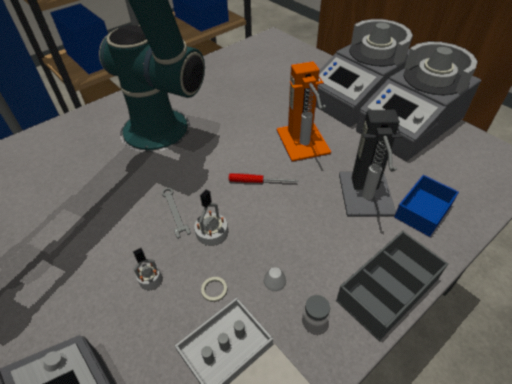

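View pics/top0.png

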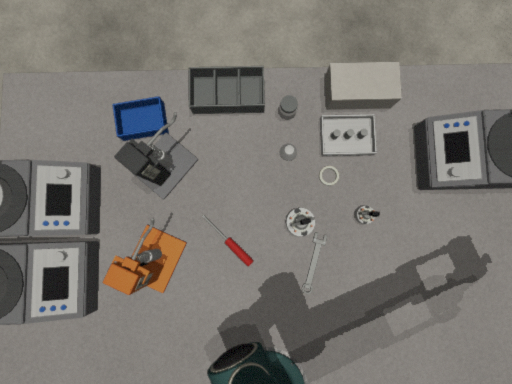

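The larger rotor is at top (301,222) / scene (210,222). The smaller one is at top (367,214) / scene (147,270). The grey-black balance is at top (158,160) / scene (370,165), and the orange one at top (148,258) is the look-alike to leave alone. Next: enlarged crops and 3D points.

```bash
cat > h.py <<'E'
import numpy as np,cv2
from scipy.spatial.transform import Rotation as R
from workcell import bot
def cam(n,st=None):
    c=bot.camera_params(n); f=192/np.tan(np.radians(c['fov_y']/2))
    if n=='wrist':
        T=np.eye(4);T[:3,:3]=R.from_rotvec(st['tcp_rot']).as_matrix();T[:3,3]=st['tool_pos'];T=T@c['T_tool_cam']
    else:
        T=np.eye(4);T[:3,:3]=R.from_rotvec(c['rotation']).as_matrix();T[:3,3]=c['xyz']
    return f,c['cx'],c['cy'],T
def cloud(d,C):
    f,cx,cy,T=C
    v,u=np.mgrid[:384,:512]
    P=np.stack([(u-cx)/f*d,-(v-cy)/f*d,-d],-1)
    W=P@T[:3,:3].T+T[:3,3]; W[d==0]=np.nan
    return W
def ray(u,v,C):
    f,cx,cy,T=C
    return T[:3,3],T[:3,:3]@np.array([(u-cx)/f,-(v-cy)/f,-1])
def onz(u,v,z,C):
    o,r=ray(u,v,C); return o+r*(z-o[2])/r[2]
def proj(P,C):
    f,cx,cy,T=C
    p=(np.asarray(P)-T[:3,3])@T[:3,:3]
    return np.array([cx+f*p[0]/-p[2],cy-f*p[1]/-p[2]])
E
python3 - <<'E'
from h import *
s=cv2.imread('pics/scene0.png');t=cv2.imread('pics/top0.png')
def crop(im,u0,u1,v0,v1): return cv2.resize(im[v0:v1,u0:u1],(390,290),interpolation=cv2.INTER_CUBIC)
a=np.vstack([np.hstack([crop(s,330,410,100,220),crop(t,105,205,105,205)]),np.hstack([crop(s,120,240,180,290),crop(t,275,395,190,250)])])
cv2.imwrite('pics/crop0.png',a)
for n in['scene','top']:
    d=np.load(n+'0.npy');W=cloud(d,cam(n));print(n)
    reg={'large':(180,235,180,245) if n=='scene' else (280,320,200,240),'small':(130,165,245,290) if n=='scene' else (352,385,200,228),'bal':(335,402,105,235) if n=='scene' else (110,200,110,200)}
    for k,(a,b,c,e) in reg.items():
        p=W[c:e,a:b].reshape(-1,3); z=p[:,2]
        for lo,hi in ([(.02,.05),(.1,.125),(.125,.2)] if k!='bal' else [(-.01,.005),(.005,.03),(.03,.15),(.15,.2),(.2,.23),(.23,.26)]):
            m=(z>lo)&(z<hi)
            if m.sum(): print(k,lo,hi,m.sum(),np.round(p[m].mean(0),4),np.round(p[m].min(0),3),np.round(p[m].max(0),3))
E
```

```text
scene
large 0.02 0.05 694 [ 0.4828 -0.1105  0.0342] [ 0.434 -0.149  0.02 ] [ 0.516 -0.065  0.049]
large 0.1 0.125 59 [ 0.4787 -0.1102  0.1135] [ 0.471 -0.122  0.1  ] [ 0.484 -0.095  0.125]
large 0.125 0.2 124 [ 0.4776 -0.1089  0.1434] [ 0.464 -0.12   0.126] [ 0.485 -0.095  0.155]
small 0.02 0.05 409 [ 0.4981 -0.2991  0.0347] [ 0.464 -0.324  0.02 ] [ 0.519 -0.271  0.049]
small 0.1 0.125 98 [ 0.494  -0.2983  0.1151] [ 0.484 -0.308  0.1  ] [ 0.5   -0.288  0.123]
bal -0.01 0.005 3296 [ 6.231e-01  3.139e-01 -1.000e-04] [ 0.366  0.128 -0.005] [0.793 0.523 0.005]
bal 0.005 0.03 1870 [0.6431 0.3033 0.0132] [0.362 0.193 0.005] [0.774 0.523 0.03 ]
bal 0.03 0.15 1935 [0.5835 0.3724 0.0841] [0.359 0.192 0.03 ] [0.817 0.554 0.15 ]
bal 0.15 0.2 431 [0.6419 0.2884 0.1738] [0.591 0.221 0.15 ] [0.735 0.326 0.2  ]
bal 0.2 0.23 520 [0.6633 0.2757 0.2171] [0.59 0.21 0.2 ] [0.747 0.346 0.23 ]
bal 0.23 0.26 628 [0.6373 0.3032 0.243 ] [0.592 0.27  0.23 ] [0.673 0.354 0.251]
top
large 0.02 0.05 551 [ 0.4715 -0.105   0.0324] [ 0.43  -0.148  0.021] [ 0.511 -0.066  0.048]
large 0.1 0.125 3 [ 0.4688 -0.0959  0.
[... 210 characters left out ...]
] [ 0.514 -0.27   0.049]
small 0.1 0.125 46 [ 0.4888 -0.2959  0.1173] [ 0.484 -0.308  0.1  ] [ 0.495 -0.288  0.125]
small 0.125 0.2 1 [ 0.4917 -0.2871  0.1252] [ 0.492 -0.287  0.125] [ 0.492 -0.287  0.125]
bal -0.01 0.005 4363 [ 0.6861  0.3233 -0.0013] [ 0.546  0.189 -0.009] [0.827 0.463 0.005]
bal 0.005 0.03 1665 [0.6731 0.287  0.011 ] [0.551 0.185 0.005] [0.823 0.431 0.03 ]
bal 0.03 0.15 737 [0.6868 0.3186 0.0726] [0.588 0.184 0.03 ] [0.814 0.432 0.15 ]
bal 0.15 0.2 148 [0.6215 0.2836 0.1747] [0.588 0.218 0.15 ] [0.733 0.307 0.2  ]
bal 0.2 0.23 470 [0.6578 0.2743 0.2167] [0.588 0.212 0.2  ] [0.746 0.361 0.23 ]
bal 0.23 0.26 681 [0.6278 0.3092 0.2445] [0.589 0.272 0.23 ] [0.671 0.353 0.25 ]
```

View pics/crop0.png

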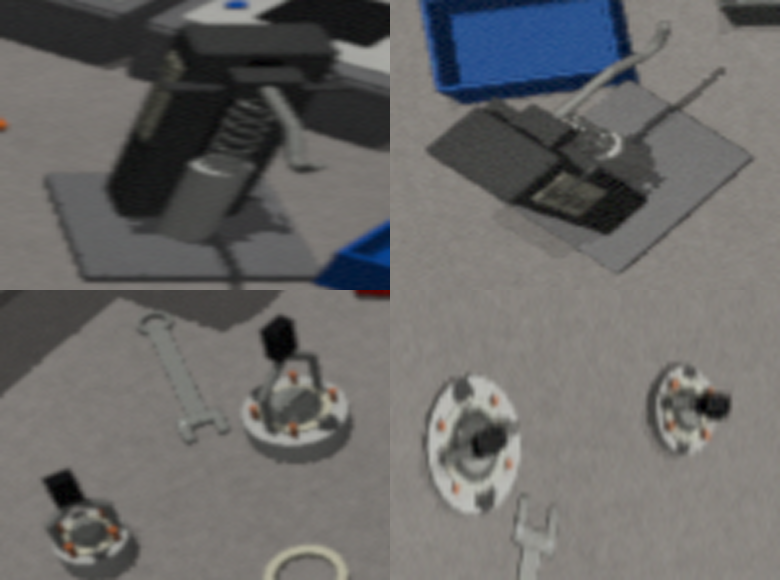

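```bash
cat >> h.py <<'E'
def move(p,yaw=None,st=None):
    """shift (mm) & turn (deg) in tool axes to TCP p, tool pointing down with tool x at world angle yaw(rad)"""
    st=st or bot.read_state(); R0=R.from_rotvec(st['tcp_rot']).as_matrix()
    sh=R0.T@(np.asarray(p)-st['tool_pos'])*1000
    if yaw is None: yaw=np.arctan2(R0[1,0],R0[0,0])
    c,s=np.cos(yaw),np.sin(yaw); R1=np.array([[c,s,0],[s,-c,0],[0,0,-1.]])
    return np.round(sh,1),np.round(np.degrees(R.from_matrix(R0.T@R1).as_rotvec()),1)
E
python3 - <<'E'
from h import *
P=[]
for n,(a,b,c,e) in {'scene':(180,235,180,245),'top':(280,320,200,240)}.items():
    W=cloud(np.load(n+'0.npy'),cam(n))[c:e,a:b].reshape(-1,3)
    for lo,hi in((.055,.11),(.118,.149),(.06,.149)):
        p=W[(W[:,2]>lo)&(W[:,2]<hi)][:,:2]
        w,v=np.linalg.eigh(np.cov(p.T)); print(n,lo,len(p),p.mean(0).round(4),np.sqrt(w).round(4),np.degrees(np.arctan2(v[1,1],v[0,1])))
st=bot.read_state(); R0=R.from_rotvec(st['tcp_rot']).as_matrix(); print(R0.round(3))
print(move((.475,-.108,.30)))
E
```

```text
scene 0.055 125 [ 0.4768 -0.1108] [0.0021 0.0238] 105.4847934296388
scene 0.118 92 [ 0.4795 -0.11  ] [0.003  0.0079] 87.12425804930335
scene 0.06 223 [ 0.4783 -0.1109] [0.0032 0.0174] 103.80679970836403
top 0.055 38 [ 0.4705 -0.1008] [0.0023 0.0239] 106.12008096411222
top 0.118 17 [ 0.4709 -0.1036] [0.0046 0.0085] 109.00619885695217
top 0.06 55 [ 0.4706 -0.102 ] [0.0031 0.02  ] 106.41606617844465
[[ 0.901  0.435 -0.001]
 [ 0.435 -0.901  0.002]
 [ 0.    -0.002 -1.   ]]
(array([ 380.8, -370.7,  -69.2]), array([-0.1, -0. ,  0. ]))
```

>>> arm_command --targets "381 -371 -69 0 0 10 1;381 -371 -69 0 0 10 1;381 -371 -69 0 0 10 1;381 -371 -69 0 0 10 1;381 -371 -69 0 0 10 1;381 -371 -69 0 0 10 1;381 -371 -69 0 0 10 1;381 -371 -69 0 0 10 1;381 -371 -69 0 0 10 1;381 -371 -69 0 0 10 1" --newtons 50

```text
time: 0.93
tool_pos: [0.4346, -0.2175, 0.2848]
tcp_rot: [-3.112, -0.43, 0.0]
wrist_force: [0.5, 0.1, -0.7]
width: 1.0
```

Run:
```python
from h import *
st=bot.read_state();print(st['time'],st['tool_pos'],st['q'])
print(move((.475,-.108,.30),np.radians(15.8)))
```

```text
0.9333 [ 0.43461849 -0.217478    0.28479783] [-5.15273138e-01 -1.29872346e-01  1.92440496e+00  8.20014676e-05
  1.34739111e+00  7.80651145e-01]
(array([ 68.6, -94.4, -15.2]), array([-0. ,  0. , -0.1]))
```

>>> arm_command --targets "64 -88 -14 0 0 0 1;64 -88 -14 0 0 0 1;64 -88 -14 0 0 0 1;64 -88 -14 0 0 0 1;64 -88 -14 0 0 0 1"

```text
time: 1.35
tool_pos: [0.4726, -0.1162, 0.2988]
tcp_rot: [3.111, 0.436, -0.001]
wrist_force: [-0.6, -0.3, -0.2]
width: 1.0
```

Run:
```python
from h import *
st=bot.read_state();p,d=bot.read_camera('wrist');C=cam('wrist',st)
cv2.imwrite('pics/w1.png',p);np.save('w1.npy',d)
print(st['time'],st['tool_pos'],st['tcp_rot'],st['joint_vel'].round(3))
W=cloud(d,C)
hsv=cv2.cvtColor(p,cv2.COLOR_BGR2HSV)
m=(hsv[...,2]<50)&(W[...,2]>.10)&(W[...,2]<.16)&(np.hypot(W[...,0]-.475,W[...,1]+.108)<.04)
print(m.sum())
P=W[m];
for lo,hi in((.148,.16),(.115,.148)):
    q=P[(P[:,2]>lo)&(P[:,2]<hi)]; 
    if len(q)>5: print(lo,len(q),q.mean(0).round(4),cv2.minAreaRect((q[:,:2]*1000).astype(np.float32)))
a=W.reshape(-1,3);a=a[np.hypot(a[:,0]-.475,a[:,1]+.108)<.045]
for lo,hi in((.055,.08),(.055,.11),(.148,.16)):
    q=a[(a[:,2]>lo)&(a[:,2]<hi)][:,:2]
    w,v=np.linalg.eigh(np.cov(q.T));print(lo,hi,len(q),q.mean(0).round(4),np.degrees(np.arctan2(v[1,1],v[0,1])),np.sqrt(w))
```

```text
1.35 [ 0.47255402 -0.11622739  0.29875154] [ 3.11085243e+00  4.36456291e-01 -5.48924275e-04] [-0.047  0.005  0.008 -0.013  0.001 -0.007]
10
0.148 10 [ 0.4725 -0.1155  0.1502] ((472.38836669921875, -114.76606750488281), (5.213598251342773, 7.39565372467041), 32.15166091918945)
0.055 0.08 41 [ 0.4747 -0.1066] 106.19240656965358 [0.00172883 0.0300882 ]
0.055 0.11 209 [ 0.4736 -0.1079] 106.07177124270187 [0.00218626 0.02424374]
0.148 0.16 256 [ 0.4728 -0.1072] 105.10461472943201 [0.0038777  0.00671941]
```

View pics/w1.png

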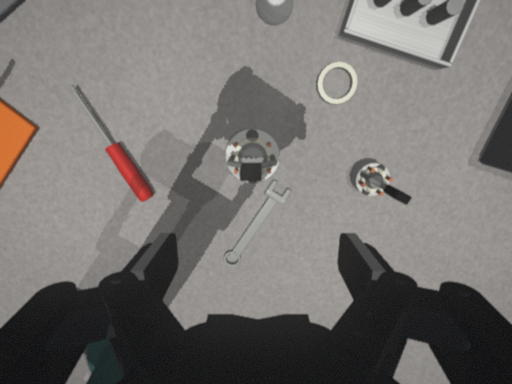

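The wrist view shows the large rotor's black grip at (250,170), between the fingers. The measured top is about 14×24 mm at z≈0.15, which matches the larger one. The smaller rotor is at (375,182). Enlarged crop to confirm before reaching.

Run:
```python
from h import *
p=cv2.imread('pics/w1.png');cv2.imwrite('pics/w1c.png',cv2.resize(p[115:225,210:430],(800,400),interpolation=cv2.INTER_CUBIC))
print(move((.473,-.1075,.114),np.radians(15.9)))
```

```text
(array([  3.7,  -9.2, 184.5]), array([ 0. ,  0.1, -0. ]))
```

View pics/w1c.png

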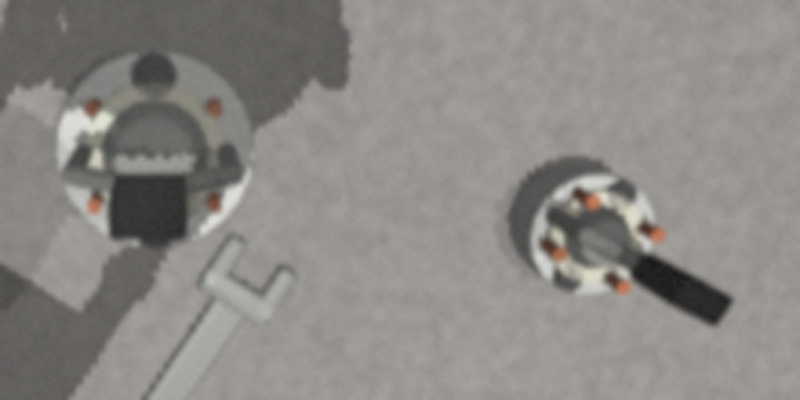

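The left one is the larger rotor. Its bow plane runs along the image horizontal, which is the jaw direction, as needed.

>>> arm_command --targets "4 -9 10 0 0 0 1;4 -9 50 0 0 0 1;4 -9 85 0 0 0 1;4 -9 120 0 0 0 1;4 -9 145 0 0 0 1;4 -9 165 0 0 0 1;4 -9 178 0 0 0 1;4 -9 185 0 0 0 1;4 -9 185 0 0 0 1;4 -9 185 0 0 0 1"

```text
time: 2.23
tool_pos: [0.4734, -0.1082, 0.1136]
tcp_rot: [-3.112, -0.429, 0.001]
wrist_force: [0.2, 0.1, 0.3]
width: 1.002
```

Run:
```python
from h import *
print(bot.read_state()['wrist_force'],move((.473,-.1075,.114),np.radians(15.9)))
```

```text
[0.21176994 0.05362199 0.25786409] (array([-0.2, -0.8, -0.4]), array([-0. ,  0. , -0.2]))
```

>>> arm_command --targets "0 -1 0 0 0 0 0;0 -1 0 0 0 0 0;0 -1 0 0 0 0 0;0 -1 0 0 0 0 0;0 -1 0 0 0 0 0;0 -1 0 0 0 0 0;0 -1 0 0 0 0 0;0 -1 0 0 0 0 0;0 -1 0 0 0 0 0;0 -1 0 0 0 0 0" --newtons 60

```text
time: 3.07
tool_pos: [0.4742, -0.1071, 0.1146]
tcp_rot: [3.111, 0.431, 0.002]
wrist_force: [-0.8, -1.0, 5.7]
width: 0.269
```

>>> arm_command --targets "0 -1 -5 0 0 0 0;0 -1 -15 0 0 0 0;0 -1 -35 0 0 0 0;0 -1 -60 0 0 0 0;0 -1 -90 0 0 0 0;0 -1 -120 0 0 0 0;0 -1 -145 0 0 0 0;0 -1 -160 0 0 0 0;0 -1 -165 0 0 0 0;0 -1 -165 0 0 0 0"

```text
time: 3.9
tool_pos: [0.4735, -0.1056, 0.2799]
tcp_rot: [3.112, 0.431, 0.002]
wrist_force: [0.5, -0.7, -5.2]
width: 0.272
```

Run:
```python
from h import *
st=bot.read_state();print(st['wrist_force'],st['tool_pos'])
p,d=bot.read_camera('wrist');cv2.imwrite('pics/w2.png',p)
s,ds=bot.read_camera('scene');cv2.imwrite('pics/s2.png',s);np.save('s2.npy',ds)
cv2.imwrite('pics/c2.png',np.hstack([cv2.resize(p,(400,300)),cv2.resize(s,(400,300))]))
# hook from initial pictures: hook-part cloud, z .19-.232 away from column
for n,(a,b,c,e) in {'scene':(370,402,105,175),'top':(145,180,110,165)}.items():
    C=cam(n);W=cloud(np.load(n+'0.npy'),C)[c:e,a:b].reshape(-1,3)
    W=W[(W[:,2]>.15)&(W[:,2]<.26)]
    u=np.array([np.cos(np.radians(-41)),np.sin(np.radians(-41))])
    t=(W[:,:2]-[.63,.31])@u; s=(W[:,:2]-[.63,.31])@[-u[1],u[0]]
    for i in np.arange(.03,.17,.006):
        m=(t>=i)&(t<i+.006)
        if m.sum(): print(n,round(i,3),m.sum(),'side',np.median(s[m]).round(4),'z',W[m,2].min().round(3),np.median(W[m,2]).round(3),W[m,2].max().round(3),'s',s[m].min().round(3),s[m].max().round(3))
```

```text
[ 0.52855112 -0.65526418 -5.19067742] [ 0.47348433 -0.10564308  0.27989927]
scene 0.03 77 side 0.0051 z 0.153 0.211 0.234 s -0.027 0.046
scene 0.036 53 side -0.0044 z 0.152 0.229 0.234 s -0.015 0.019
scene 0.042 119 side -0.0014 z 0.151 0.22 0.233 s -0.015 0.019
scene 0.048 37 side 0.0002 z 0.159 0.188 0.228 s -0.01 0.011
scene 0.054 11 side 0.0009 z 0.161 0.219 0.224 s -0.001 0.005
scene 0.06 8 side 0.0008 z 0.216 0.223 0.225 s -0.002 0.004
scene 0.066 7 side 0.0019 z 0.22 0.223 0.224 s -0.001 0.005
scene 0.072 7 side 0.0002 z 0.22 0.222 0.225 s -0.001 0.006
scene 0.078 5 side 0.0017 z 0.22 0.222 0.224 s -0.002 0.005
scene 0.084 9 side 0.0003 z 0.219 0.223 0.224 s -0.001 0.005
scene 0.09 6 side 0.0007 z 0.219 0.224 0.225 s -0.001 0.004
scene 0.096 10 side 0.001 z 0.216 0.222 0.226 s -0.001 0.005
scene 0.102 15 side 0.0006 z 0.208 0.218 0.223 s -0.002 0.005
scene 0.108 13 side 0.0011 z 0.209 0.214 0.218 s -0.001 0.004
scene 0.114 8 side 0.0018 z 0.207 0.21 0.213 s -0.001 0.005
scene 0.12 13 side 0.0013 z 0.2 0.206 0.208 s -0.001 0.007
scene 0.126 6 side 0.0011 z 0.201 0.203 0.206 s -
[... 733 characters left out ...]
p 0.078 7 side -0.0 z 0.217 0.22 0.223 s -0.002 0.004
top 0.084 8 side -0.0001 z 0.219 0.222 0.225 s -0.004 0.005
top 0.09 9 side 0.0003 z 0.218 0.221 0.225 s -0.003 0.004
top 0.096 7 side 0.0004 z 0.215 0.222 0.224 s -0.002 0.004
top 0.102 10 side 0.0 z 0.209 0.214 0.218 s -0.003 0.005
top 0.108 8 side -0.0013 z 0.203 0.211 0.215 s -0.002 0.004
top 0.114 7 side -0.0012 z 0.202 0.205 0.208 s -0.003 0.003
top 0.12 9 side 0.0005 z 0.2 0.202 0.205 s -0.003 0.004
top 0.126 7 side -0.0001 z 0.199 0.201 0.204 s -0.002 0.003
top 0.132 10 side -0.0002 z 0.2 0.206 0.213 s -0.002 0.003
top 0.138 9 side -0.0002 z 0.21 0.214 0.218 s -0.004 0.005
top 0.144 9 side 0.0001 z 0.208 0.219 0.221 s -0.004 0.004
```

View pics/c2.png

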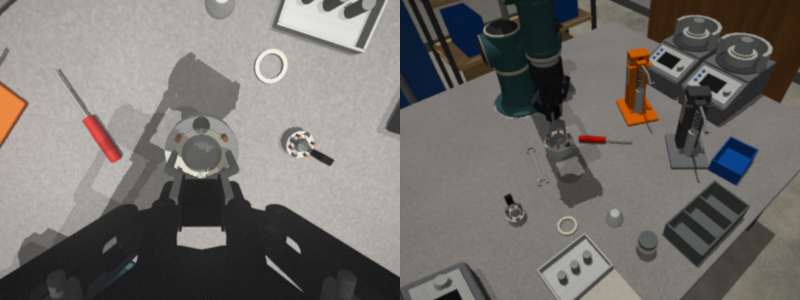

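Run:
```python
from h import *
p=cv2.imread('pics/top0.png');W=cloud(np.load('top0.npy'),cam('top'))
h=cv2.cvtColor(p,cv2.COLOR_BGR2HSV);m=(h[...,0]>100)&(h[...,0]<130)&(h[...,1]>120);m[:90]=0;m[145:]=0;m[:,180:]=0
P=W[m];d=np.hypot(P[:,0]-.727,P[:,1]-.226);print(d.min(),P[d.argmin()],P.max(0),P.min(0))
print(bot.read_state()['tool_pos'])
u=np.array([np.cos(np.radians(-41)),np.sin(np.radians(-41))])
for t in(.26,.128): 
    q=np.array([.63,.31])+t*u; print(q,move((*q,.2500),np.radians(139)))
```

```text
nan [nan nan nan] [nan nan nan] [nan nan nan]
[ 0.47208622 -0.10533345  0.27708611]
[0.82622449 0.13942465] (array([ 407.4, -139.2,   26.2]), array([  -0.2,   -0. , -123.2]))
[0.72660283 0.22602444] (array([ 335.1, -249.6,   26.6]), array([  -0.2,   -0. , -123.2]))
```

>>> arm_command --targets "20 -7 0 0 0 -7 0;60 -20 0 0 0 -14 0;100 -34 0 0 0 -21 0;140 -48 0 0 0 -28 0;180 -62 0 0 0 -35 0;220 -75 0 0 0 -42 0;260 -89 0 0 0 -49 0;300 -103 0 0 0 -56 0;330 -113 0 0 0 -63 0;350 -120 0 0 0 -70 0"

```text
time: 4.83
tool_pos: [0.7788, 0.1078, 0.2736]
tcp_rot: [-2.291, -2.144, 0.005]
wrist_force: [-0.6, -0.3, -4.9]
width: 0.273
```

Run:
```python
from h import *
p=cv2.imread('pics/top0.png');W=cloud(np.load('top0.npy'),cam('top'))
h=cv2.cvtColor(p,cv2.COLOR_BGR2HSV);m=(h[...,0]>100)&(h[...,0]<130)&(h[...,1]>120);m[:90]=0;m[145:]=0;m[:,180:]=0
P=W[m];P=P[~np.isnan(P[:,0])];d=np.hypot(P[:,0]-.727,P[:,1]-.226);print(d.min(),P[d.argmin()],P.max(0),P.min(0))
st=bot.read_state();print(st['tool_pos'],st['q'],st['wrist_force'])
print(move((.826,.1395,.2500),np.radians(139)))
```

```text
0.06284272823522592 [0.75242001 0.28347201 0.02616232] [0.84558618 0.43284012 0.05737306] [ 0.73012171  0.28347201 -0.00399396]
[0.77875989 0.1078372  0.27362113] [1.05320889e-01 4.62015435e-01 1.26379816e+00 1.37160792e-03
 1.42049264e+00 1.71154574e-01] [-0.60372053 -0.31546943 -4.94566454]
(array([34.7, 45.2, 23.4]), array([ -0.2,  -0.2, -52.8]))
```

>>> arm_command --targets "5 6 3 0 0 -7 0;10 12 6 0 0 -14 0;15 18 9 0 0 -21 0;20 26 12 0 0 -28 0;26 34 15 0 0 -35 0;30 40 18 0 0 -42 0;34 44 20 0 0 -48 0;35 45 22 0 0 -53 0;35 45 22 0 0 -53 0;35 45 22 0 0 -53 0"

```text
time: 5.67
tool_pos: [0.8236, 0.1363, 0.2528]
tcp_rot: [-1.108, -2.934, 0.005]
wrist_force: [0.6, 0.4, -5.8]
width: 0.271
```

Run:
```python
from h import *
st=bot.read_state();print(st['time'],st['tool_pos'],st['q'])
w,dw=bot.read_camera('wrist');s,ds=bot.read_camera('scene');t,dt=bot.read_camera('top')
np.save('s3.npy',ds);np.save('t3.npy',dt);np.save('w3.npy',dw)
for n,i in zip('wst',(w,s,t)): cv2.imwrite(f'pics/{n}3.png',i)
cv2.imwrite('pics/c3.png',np.hstack([cv2.resize(w,(400,300)),cv2.resize(s[100:250,300:500],(400,300),interpolation=cv2.INTER_CUBIC)]))
st=bot.read_state()
for q in((.7757,.1834),(.7266,.2260)): print(move((*q,.2500),np.radians(139)),st['tool_pos'])
```

```text
5.6667 [0.82361429 0.1363212  0.25278355] [ 1.34214616e-01  5.70160381e-01  1.14409132e+00 -4.14297309e-05
  1.43336863e+00 -7.14686977e-01]
(array([67.8,  3.3,  5.8]), array([-0.1, -0.1, -0.3])) [0.82447953 0.13616779 0.25577317]
(array([132.8,   2.8,   5.9]), array([-0.1, -0.1, -0.3])) [0.82447953 0.13616779 0.25577317]
```

View pics/c3.png

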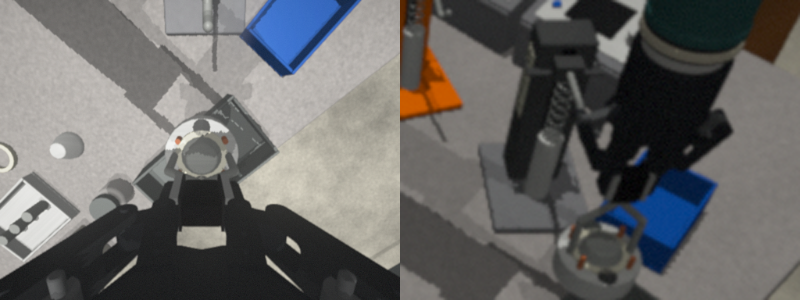

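>>> arm_command --targets "5 1 2 0 0 0 0;15 2 4 0 0 0 0;28 3 6 0 0 0 0;40 3 6 0 0 0 0;50 3 6 0 0 0 0;58 3 6 0 0 0 0;64 3 6 0 0 0 0;66 3 6 0 0 0 0;66 3 6 0 0 0 0;66 3 6 0 0 0 0"

```text
time: 6.65
tool_pos: [0.7775, 0.182, 0.2512]
tcp_rot: [1.106, 2.94, 0.0]
wrist_force: [0.5, -0.6, -5.6]
width: 0.272
```

Run:
```python
from h import *
st=bot.read_state();print(st['time'],st['tool_pos'])
w,dw=bot.read_camera('wrist');st=bot.read_state();s,ds=bot.read_camera('scene')
cv2.imwrite('pics/s4.png',s);cv2.imwrite('pics/w4.png',w)
cv2.imwrite('pics/c4.png',np.hstack([cv2.resize(w,(400,300)),cv2.resize(s[90:240,300:500],(400,300),interpolation=cv2.INTER_CUBIC)]))
W=cloud(dw,cam('wrist',st)).reshape(-1,3)
u=np.array([np.cos(np.radians(-41)),np.sin(np.radians(-41))])
t=(W[:,:2]-[.63,.31])@u;sd=(W[:,:2]-[.63,.31])@[-u[1],u[0]]
for i in np.arange(.03,.17,.008):
    m=(t>=i)&(t<i+.008)&(abs(sd)<.03)&(W[:,2]>.19)&(W[:,2]<.23)
    if m.sum(): print(round(i,3),m.sum(),np.median(sd[m]).round(4),np.median(W[m,2]).round(3))
Wc=cloud(ds,cam('scene')).reshape(-1,3);t=(Wc[:,:2]-[.63,.31])@u;sd=(Wc[:,:2]-[.63,.31])@[-u[1],u[0]]
m=(t>.17)&(t<.22)&(abs(sd)<.05)
for lo,hi in((.15,.18),(.18,.21),(.21,.235),(.24,.26)):
    k=m&(Wc[:,2]>lo)&(Wc[:,2]<hi)
    if k.sum():print(lo,hi,k.sum(),np.median(t[k]),np.median(sd[k]),sd[k].min(),sd[k].max())
print(move((.7266,.2260,.25),np.radians(139)),bot.read_state()['tool_pos'])
```

```text
6.65 [0.77748885 0.18203754 0.25119094]
0.062 91 0.0013 0.222
0.07 229 0.0013 0.222
0.078 223 0.0018 0.222
0.086 217 0.0017 0.222
0.094 223 0.0012 0.221
0.102 196 0.0017 0.216
0.11 170 0.0014 0.21
0.118 146 0.0014 0.203
0.126 154 0.0014 0.203
0.134 159 0.0016 0.209
0.142 154 0.0016 0.219
0.15 3 0.0016 0.218
0.15 0.18 420 0.20465401225414037 -0.010908539631462856 -0.04046923173711629 0.041761226835642457
0.18 0.21 224 0.20296468229102627 0.0009254811517953778 -0.03295902424630671 0.03495664534628718
0.21 0.235 107 0.20233024237642552 -0.012767736422427046 -0.03267773400723478 0.03518224353108836
0.24 0.26 97 0.2051291436234406 -0.000307372890784163 -0.022764972728137167 0.023890112670261688
(array([67.6, -0.3,  0.9]), array([ 0. ,  0. , -0.3])) [0.77767321 0.18166213 0.25090638]
```

View pics/c4.png

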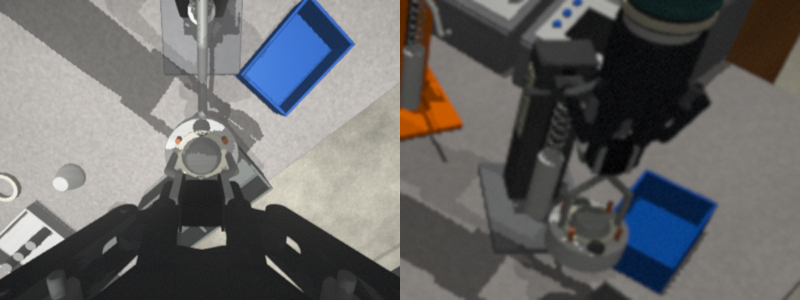

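The wrist view shows the hook bar dead ahead at (205,60 to 120), about 1 mm off the bow's centre plane. The tip is level with the bow opening, so I can slide in.

>>> arm_command --targets "4 0 0 0 0 0 0;11 0 0 0 0 0 0;20 0 0 0 0 0 0;29 0 0 0 0 0 0;38 0 0 0 0 0 0;47 0 0 0 0 0 0;56 0 0 0 0 0 0;63 0 0 0 0 0 0;67 0 0 0 0 0 0;67 0 0 0 0 0 0"

```text
time: 7.58
tool_pos: [0.726, 0.2274, 0.2512]
tcp_rot: [-1.104, -2.941, -0.0]
wrist_force: [0.2, -0.8, -5.2]
width: 0.273
```

Run:
```python
from h import *
st=bot.read_state();print(st['time'],st['tool_pos'],st['wrist_force'])
w,dw=bot.read_camera('wrist');s,ds=bot.read_camera('scene');t,_=bot.read_camera('top')
cv2.imwrite('pics/s5.png',s)
cv2.imwrite('pics/c5.png',np.hstack([cv2.resize(w,(400,300)),cv2.resize(s[110:230,320:480],(400,300),interpolation=cv2.INTER_CUBIC)]))
print(move((.7266,.2260,.25),np.radians(139)),bot.read_state()['tool_pos'])
```

```text
7.5833 [0.72598726 0.22742402 0.25115126] [ 0.15369803 -0.76205036 -5.22732661]
(array([ 0.4, -0.4,  1. ]), array([ 0. ,  0. , -0.2])) [0.727162   0.22608145 0.25099875]
```

View pics/c5.png

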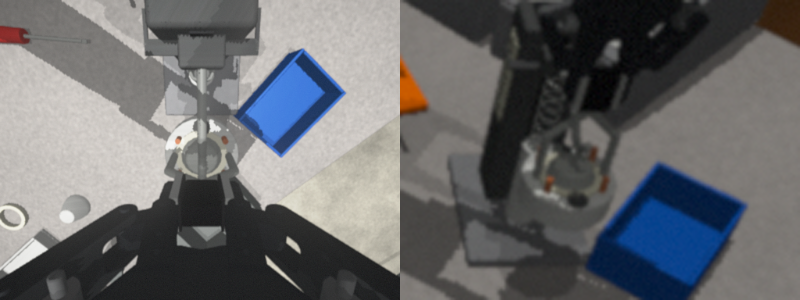

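The hook bar now runs through the bow opening, with no contact. Lowering gently.

>>> arm_command --targets "0 0 3 0 0 0 0;0 0 7 0 0 0 0;0 0 11 0 0 0 0;0 0 15 0 0 0 0;0 0 19 0 0 0 0;0 0 23 0 0 0 0;0 0 27 0 0 0 0;0 0 30 0 0 0 0;0 0 33 0 0 0 0;0 0 36 0 0 0 0"

```text
time: 8.57
tool_pos: [0.727, 0.2265, 0.2148]
tcp_rot: [1.106, 2.94, 0.001]
wrist_force: [0.4, 1.5, -5.1]
width: 0.274
```

>>> arm_command --targets "0 0 2 0 0 0 0;0 0 4 0 0 0 0;0 0 6 0 0 0 0;0 0 8 0 0 0 0;0 0 10 0 0 0 0;0 0 12 0 0 0 0;0 0 14 0 0 0 0;0 0 16 0 0 0 0;0 0 18 0 0 0 0;0 0 18 0 0 0 0"

```text
time: 9.4
tool_pos: [0.7271, 0.2265, 0.1967]
tcp_rot: [1.106, 2.94, 0.001]
wrist_force: [-0.0, 1.8, -2.1]
width: 0.272
```

>>> arm_command --targets "0 0 2 0 0 0 0;0 0 4 0 0 0 0;0 0 6 0 0 0 0;0 0 8 0 0 0 0;0 0 9 0 0 0 0;0 0 10 0 0 0 0;0 0 11 0 0 0 0;0 0 12 0 0 0 0;0 0 12 0 0 0 0;0 0 12 0 0 0 0"

```text
time: 10.23
tool_pos: [0.7271, 0.2265, 0.1851]
tcp_rot: [1.106, 2.94, 0.001]
wrist_force: [1.2, 2.7, -0.2]
width: 0.269
```

Run:
```python
from h import *
w,dw=bot.read_camera('wrist');s,ds=bot.read_camera('scene')
st=bot.read_state();print(st['time'],st['tool_pos'],st['wrist_force'],st['torque'])
cv2.imwrite('pics/c6.png',np.hstack([cv2.resize(w,(400,300)),cv2.resize(s[110:230,320:480],(400,300),interpolation=cv2.INTER_CUBIC)]))
```

```text
10.3333 [0.72713569 0.22649762 0.18519352] [1.405757   3.69558868 0.50900993] [ 0.61587982 -0.17290223  0.02867595]
```

View pics/c6.png

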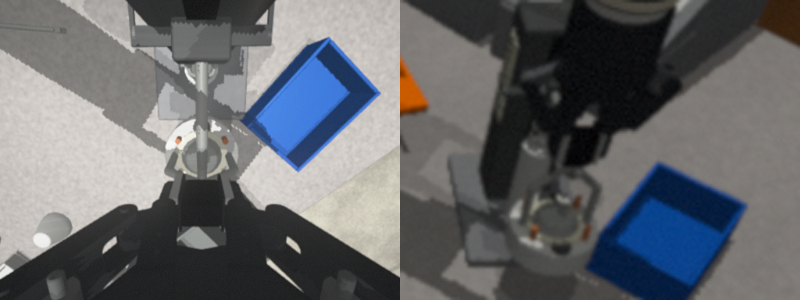

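Vertical load is now about 0, but there is a sideways force of about 3.7 N along +tool y. The hook is bearing on one slope of the bow, so I'm centring before release.

>>> arm_command --targets "0 0.5 0 0 0 0 0;0 1 0 0 0 0 0;0 1.5 0 0 0 0 0;0 1.5 0 0 0 0 0;0 1.5 0 0 0 0 0"

```text
time: 10.75
tool_pos: [0.7274, 0.2269, 0.1845]
tcp_rot: [-1.106, -2.94, 0.002]
wrist_force: [-0.7, 0.9, 0.2]
width: 0.273
```

>>> arm_command --targets "0 0 0 0 0 0 0.35;0 0 0 0 0 0 0.4;0 0 0 0 0 0 0.5;0 0 0 0 0 0 0.7;0 0 0 0 0 0 1;0 0 0 0 0 0 1;0 0 0 0 0 0 1;0 0 0 0 0 0 1;0 0 0 0 0 0 1;0 0 0 0 0 0 1"

```text
time: 11.58
tool_pos: [0.7279, 0.2274, 0.1849]
tcp_rot: [1.106, 2.94, -0.0]
wrist_force: [0.2, 0.5, 0.0]
width: 1.0
```

Run:
```python
from h import *
w,dw=bot.read_camera('wrist');s,ds=bot.read_camera('scene')
st=bot.read_state();print(st['time'],st['tool_pos'],st['wrist_force'],st['width'])
cv2.imwrite('pics/c7.png',np.hstack([cv2.resize(w,(400,300)),cv2.resize(s[110:230,320:480],(400,300),interpolation=cv2.INTER_CUBIC)]))
```

```text
11.6833 [0.72788126 0.22743565 0.18492435] [ 0.27196478  0.04650641 -0.24339618] 1.00123034029511
```

View pics/c7.png

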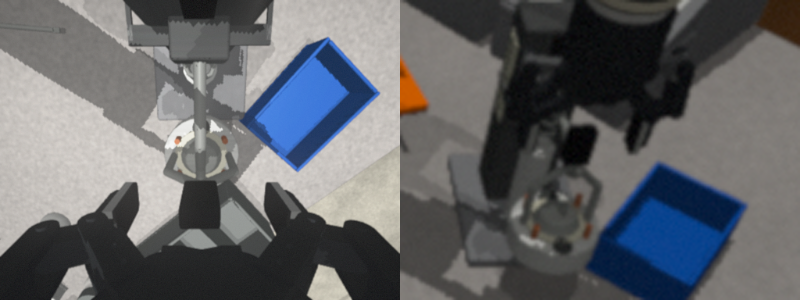

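The fingers are open on both sides of the grip at wrist (200,205), and the rotor hangs on the hook. Backing straight up, then away.

>>> arm_command --targets "0 0 -5 0 0 0 1;0 0 -15 0 0 0 1;0 0 -30 0 0 0 1;0 0 -50 0 0 0 1;0 0 -75 0 0 0 1;0 0 -100 0 0 0 1;0 0 -125 0 0 0 1;0 0 -145 0 0 0 1;0 0 -150 0 0 0 1;0 0 -150 0 0 0 1"

```text
time: 12.52
tool_pos: [0.7292, 0.2278, 0.34]
tcp_rot: [1.104, 2.935, 0.007]
wrist_force: [-0.6, 0.7, -0.3]
width: 0.998
```

>>> arm_command --targets "-20 0 0 0 0 0 1;-50 0 0 0 0 0 1;-80 0 0 0 0 0 1;-100 0 0 0 0 0 1;-100 0 0 0 0 0 1;-100 0 0 0 0 0 1;-100 0 0 0 0 0 1;-100 0 0 0 0 0 1;-100 0 0 0 0 0 1;-100 0 0 0 0 0 1"

```text
time: 13.35
tool_pos: [0.8025, 0.1626, 0.3354]
tcp_rot: [1.104, 2.941, 0.0]
wrist_force: [-0.4, -0.4, 0.6]
width: 0.997
```

>>> arm_command --targets "0 0 0 0 0 0 1;0 0 0 0 0 0 1;0 0 0 0 0 0 1;0 0 0 0 0 0 1;0 0 0 0 0 0 1;0 0 0 0 0 0 1;0 0 0 0 0 0 1;0 0 0 0 0 0 1;0 0 0 0 0 0 1;0 0 0 0 0 0 1"

```text
time: 14.18
tool_pos: [0.8031, 0.1615, 0.3348]
tcp_rot: [-1.106, -2.94, 0.0]
wrist_force: [0.2, -0.7, 0.4]
width: 1.004
```

>>> arm_command --targets "0 0 0 0 0 0 1;0 0 0 0 0 0 1;0 0 0 0 0 0 1;0 0 0 0 0 0 1;0 0 0 0 0 0 1;0 0 0 0 0 0 1;0 0 0 0 0 0 1;0 0 0 0 0 0 1;0 0 0 0 0 0 1;0 0 0 0 0 0 1"

```text
time: 15.02
tool_pos: [0.8031, 0.1615, 0.3349]
tcp_rot: [1.106, 2.94, 0.0]
wrist_force: [-0.6, 0.4, 0.4]
width: 0.998
```

```bash
cat > chk.py <<'E'
from h import *
import sys
u=np.array([np.cos(np.radians(-41)),np.sin(np.radians(-41))])
st=bot.read_state();w,dw=bot.read_camera('wrist');s,ds=bot.read_camera('scene');t,dt=bot.read_camera('top')
print(st['time'],st['tool_pos'],st['wrist_force'])
for n,d,C in(('wrist',dw,cam('wrist',st)),('scene',ds,cam('scene')),('top',dt,cam('top'))):
    W=cloud(d,C).reshape(-1,3);tt=(W[:,:2]-[.63,.31])@u;sd=(W[:,:2]-[.63,.31])@[-u[1],u[0]]
    for nm,m in(('grip top',(W[:,2]>.205)&(W[:,2]<.23)&(tt>.105)&(tt<.15)&(abs(sd)<.02)),('drum',(W[:,2]>.06)&(W[:,2]<.12)&(tt>.08)&(tt<.18)&(abs(sd)<.05)),('bar',(W[:,2]>.16)&(W[:,2]<.24)&(tt>.065)&(tt<.09)&(abs(sd)<.008))):
        if m.sum():print(n,nm,m.sum(),'t',np.median(tt[m]).round(4),'s',np.median(sd[m]).round(4),'z',np.median(W[m,2]).round(4),W[m,2].max().round(4))
cv2.imwrite(sys.argv[1],np.hstack([cv2.resize(w,(400,300)),cv2.resize(s[110:230,320:480],(400,300),interpolation=cv2.INTER_CUBIC)]))
cv2.imwrite('pics/top_'+sys.argv[1][5:],t)
E
python3 chk.py pics/c8.png
```

```text
15.0167 [0.80310075 0.16152934 0.3349105 ] [-0.6114785   0.38001319  0.41898852]
wrist grip top 515 t 0.1308 s 0.001 z 0.2222 0.2254
wrist drum 2353 t 0.1405 s 0.004 z 0.1021 0.1192
wrist bar 245 t 0.0776 s 0.0019 z 0.1906 0.1933
scene grip top 120 t 0.1368 s 0.0006 z 0.2189 0.2258
scene drum 960 t 0.1502 s -0.0023 z 0.1032 0.1199
scene bar 28 t 0.0766 s 0.0007 z 0.1919 0.1958
```

View pics/c8.png

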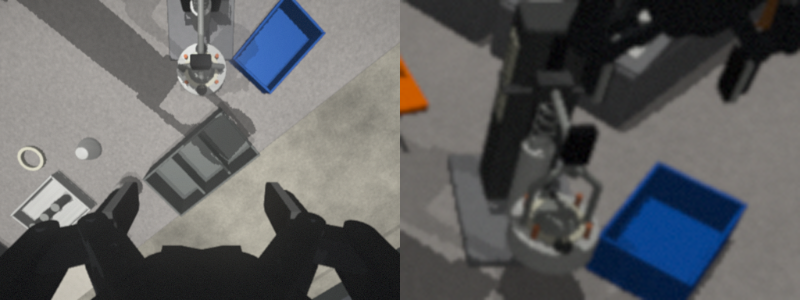

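Hook dip is about 31 mm and the grip centre sits about 33 mm above the seat and centred. One more wait, then I'll check it has stopped moving.

>>> arm_command --targets "0 0 0 0 0 0 1;0 0 0 0 0 0 1;0 0 0 0 0 0 1;0 0 0 0 0 0 1;0 0 0 0 0 0 1;0 0 0 0 0 0 1;0 0 0 0 0 0 1;0 0 0 0 0 0 1;0 0 0 0 0 0 1;0 0 0 0 0 0 1"

```text
time: 16.0
tool_pos: [0.8031, 0.1615, 0.3349]
tcp_rot: [-1.106, -2.94, 0.0]
wrist_force: [-0.8, 0.1, -0.2]
width: 1.005
```

>>> arm_command --targets "0 0 0 0 0 0 1;0 0 0 0 0 0 1;0 0 0 0 0 0 1;0 0 0 0 0 0 1;0 0 0 0 0 0 1;0 0 0 0 0 0 1;0 0 0 0 0 0 1;0 0 0 0 0 0 1;0 0 0 0 0 0 1;0 0 0 0 0 0 1"

```text
time: 16.83
tool_pos: [0.8031, 0.1615, 0.3349]
tcp_rot: [1.106, 2.94, 0.0]
wrist_force: [-0.7, -0.1, 0.0]
width: 1.002
```

```bash
python3 chk.py pics/c9.png; python3 chk.py pics/c10.png | grep wrist
python3 - <<'E'
from h import *
W=cloud(bot.read_camera('scene')[1],cam('scene')).reshape(-1,3)
m=(W[:,2]>.1)&(W[:,2]<.125)&(np.hypot(W[:,0]-.494,W[:,1]+.298)<.03);print('small',m.sum(),W[m].mean(0))
E
```

```text
16.8333 [0.80308411 0.16154626 0.33493681] [-0.68557564 -0.10382824  0.00421116]
wrist grip top 517 t 0.1308 s 0.001 z 0.2223 0.225
wrist drum 2353 t 0.1404 s 0.004 z 0.1022 0.1195
wrist bar 244 t 0.0774 s 0.0011 z 0.1907 0.1934
scene grip top 123 t 0.1369 s 0.0003 z 0.2189 0.2256
scene drum 957 t 0.1502 s -0.0025 z 0.1032 0.1199
scene bar 28 t 0.077 s 0.0006 z 0.1918 0.1953
wrist grip top 516 t 0.1308 s 0.0009 z 0.2223 0.2245
wrist drum 2359 t 0.1405 s 0.004 z 0.102 0.1199
wrist bar 241 t 0.0776 s 0.0011 z 0.1907 0.1935
small 99 [ 0.49398806 -0.29829763  0.11482427]
```

```bash
python3 -c "
from workcell import bot
print(bot.finish_job())"
```

```text
the job is handed in; nothing more can be done
None
```

The larger rotor is hanging by its bow on the grey-black balance's hook, and I handed the job in at about 17 s; no verdict is reported.

I gripped it across its bow, slid the hook through the bow opening and lowered it slowly until the wrist felt almost no load. I moved it about 1.5 mm sideways to remove a 3.7 N side force, then released it and backed off.

**Last checks:**
- **Hook dip:** about 31 mm. It agreed within 0.2 mm between looks about 2 s apart.
- **Grip position:** about 33 mm above the hook seat and within about 5 mm of it horizontally in the wrist camera. The scene camera reads about 6 mm farther forward along the hook. Part of that is a calibration offset of about 3 mm that showed earlier, and both are inside the 20 mm limit.
- **Uprightness:** judged by eye from the pictures, not measured.
- **Clearance:** the gripper is open and well away from everything, with wrist force about 0.
- **Smaller rotor:** unmoved to within 1 mm.
- **Orange look-alike:** never approached.

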